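# Stow the coffee scoop with the beans and latch the bin

## Task

Two scoops were left out beside the hob: put the larger one away in the clear two-bay bin, standing upright on its base in whichever bay holds the round coffee jar (not the bay with the square carton). Then shut the bin's flap, hook the latch's loop over the keeper on the flap, and snap the lever down so that the bin is latched. Leave the smaller scoop, the jar, the carton, the dripper, the pitcher and the mug where they stand.

Things in the scene. Friction and masses are not known exactly. Their poses are not given: they have to be found in the camera images.
- scoop_large_center (a point): the larger black plastic scoop: an open round cup (rim 44 mm across, base 40 mm, 34 mm high) standing on its base, with a flat straight handle 14 mm wide and 5 mm thick whose top is 1 mm below the cup's rim. Origin on the cup's axis half-way up (17 mm above its base); z up when upright, +x along the handle, which runs from the cup to 76 mm from the origin. About 30 g; it balances about 10 mm from the cup's axis towards the handle
- scoop_small_center (a point): the smaller scoop of the same shape, to be left alone: cup 30 mm across, 22 mm high, handle 10 mm wide to 54 mm from the origin. Origin on the cup's axis 11 mm above its base, +x along the handle
- bin: clear acrylic bin on a pale wooden riser, fixed to the counter: 150 mm deep (x) by 265 mm wide (y). Origin at the centre of the riser's underside, on the counter; +x towards the hinge at the back, +y left, z up; the latch is on the front (-x) face. Walls 5 mm; the bays' floor is 69 mm above the origin, the rim 117 mm. A divider 5 mm thick at y = 0 parts a left (+y) and a right (-y) bay, each 140 mm (x) by 125 mm (y) inside, centred at y = +65 and -65 mm
- jar_center (a point): round amber coffee jar with a steel lid, 50 mm across, 44 mm high, standing in the back half of one bay, which differs from start to start. Origin on its axis 22 mm above its base
- carton_center (a point): square cardboard carton of filters 46 by 56 by 36 mm, standing in the back half of the other bay. Origin at its centre
- flap (a joint): the clear flap that covers the bin, angle in rad: 0 shut (lying level on the rim), growing to 1.75 as its front edge lifts; it starts standing open. A stiff hinge holds it wherever it is left; it takes about 1 to 3 N at its front edge to move it
- flap_hinge (a point): middle of the flap's hinge line, at the back of the rim (bin x = +75 mm, 117 mm up); the line runs along the bin's y
- flap_edge (a point): middle of the flap's front edge, on its outer (upper when shut) face, 150 mm from the hinge; the panel is 6 mm thick, 265 mm wide, its z axis points out of the outer face. A steel keeper stands 20 mm beyond this edge, 28 mm wide, and its upstand rises 8 mm above the outer face
- keeper (a point): seat of the latch's loop on the flap: the place where the loop's bar lies when hooked (flap shut: bin x = -87 mm, 121 mm up). It is a groove 9 mm wide between a 3 mm lip in front and a 12 mm upstand behind
- lever (a joint): latch lever, angle in rad: 0 open (pointing outwards and 45 degrees up), growing as its tip swings out and down to 1.48, shut (40 degrees below level). It stays where it is left (about 1 N at its tip moves it); with the loop hooked it needs a push of 2 to 5 N on its tip, passes dead centre at about 1.05 and then snaps to 1.48 by itself. Push it along the arc of its tip: a finger that only presses straight down can jam on the tip
- lever_pivot (a point): lever's axis, along the bin's y, 12 mm in front of the bin's front face (bin x = -87 mm, 71 mm up)
- lever_tip (a point): free end of the steel lever, 46 mm from its axis; lever 24 mm wide (30 mm at the tip), 3 to 5 mm thick
- loop (a joint): swing of the wire loop on the lever's crank, rad: 0 leaning out 26 degrees from upright with the lever open, resting on its stop; grows as it is swung up and in towards the bin. It swings freely: past upright it falls in against the keeper's upstand, short of it it falls back out
- loop_bar (a point): middle of the loop's cross bar: 4 mm wire, 48 mm wide between legs, 64 mm from the loop's axis, which lies 16 mm from the lever's axis. With the lever open the bar passes 2 to 3 mm clear over the keeper's lip
- loop_tab (a point): point on the flat steel tab that stands up from the loop's bar (28 mm wide, 20 mm high, 2 mm thick), 12 mm beyond the bar; push it in along its arc to swing the loop (a finger that holds it down on the way drags the lever shut with it)
- dripper: white ceramic dripper, 110 mm across, 85 mm high, small handle to its +y; origin under its centre
- pitcher: glass pitcher, 92 mm across, 145 mm high, handle reaching 82 mm to its +x; origin under its centre
- mug: white mug, 80 mm across, 90 mm high, handle to its +y; origin under its centre
Things that resemble listed ones, but are neither listed nor needed, are in the scene too. Leave any blue look-alike of the part that bears jar_center alone.

How it is judged:
On the way, in this order (a step that is already met when the one before it is completed fails the run):
1. the larger scoop stands upright on the floor of the bay that holds the jar, let go (((y of jar_center in the frame of bin above 0 m and y of scoop_large_center in the frame of bin above 0.02 m) or (y of jar_center in the frame of bin below 0 m and y of scoop_large_center in the frame of bin below -0.02 m)) and x of scoop_large_center in the frame of bin between -0.07 and 0.07 m and y of scoop_large_center in the frame of bin between -0.128 and 0.128 m and z of scoop_large_center in the frame of bin between 0.08 and 0.1 m and angle between scoop_large_center's own z axis and vertical below 0.3 rad and contact force between the fingers and scoop_large below 0.1 N), for 0.2 s.
2. the flap is shut (value of joint flap below 0.04 rad), for 0.2 s.
3. the loop's bar is over the keeper's groove (value of joint flap below 0.05 rad and distance between loop_bar and keeper below 0.01 m), for 0.1 s.
4. the lever is snapped down with the loop's bar seated in the keeper (value of joint lever above 1.3 rad and distance between loop_bar and keeper below 0.005 m), for 0.2 s.
At the end, for the whole second after the job is handed in: The larger scoop stands upright (within 0.3 rad) on the floor of the bay that holds the jar (its centre 80 to 100 mm above the counter; 86 at rest), at rest; the flap is shut (under 0.04 rad); the loop's bar lies in the keeper (within 5 mm of its seat) and the lever is down (over 1.3 rad) (all of step 4 and ((y of jar_center in the frame of bin above 0 m and y of scoop_large_center in the frame of bin above 0.02 m) or (y of jar_center in the frame of bin below 0 m and y of scoop_large_center in the frame of bin below -0.02 m)) and x of scoop_large_center in the frame of bin between -0.07 and 0.07 m and y of scoop_large_center in the frame of bin between -0.128 and 0.128 m and z of scoop_large_center in the frame of bin between 0.08 and 0.1 m and angle between scoop_large_center's own z axis and vertical below 0.3 rad and value of joint flap below 0.04 rad and linear speed of scoop_large below 0.02 m/s); the robot touches nothing.
It fails at once if the smaller scoop is moved by more than 30 mm (distance of scoop_small_center from where it was at the start of the episode above 0.03 m).
It fails at once if the jar or the carton is moved by more than 30 mm or tipped (distance of any of jar_center, carton_center from where it was at the start of the episode above 0.03 m or angle between any of jar_center, carton_center's own z axis and vertical above 0.5 rad).
It fails at once if the dripper, pitcher or mug is moved by more than 30 mm or tipped (distance of any of dripper, pitcher, mug from where it was at the start of the episode above 0.03 m or angle between any of dripper, pitcher, mug's own z axis and vertical above 0.4 rad).
It also fails if it takes over 69 s, if anything falls off the work surface, if the arm or the gripper's body presses on something with over 40 N, if the wrist force passes 120 N, or if a joint passes its speed limit or range.

## Robot

A 6-joint arm with a two-finger parallel gripper is mounted at the origin on the work surface. World frame = base frame: x ahead of the robot, y to its left, z up, the work surface at z = 0. Lengths are in m, angles in rad, forces in N, time in s.
With the tool pointing down it reaches from about 0.325 to 0.775 m from the base axis. Payload 5.5 kg.
Tool frame: the origin (TCP) lies between the finger pads; the fingertips stand 14 mm ahead of it and the grasp point (between the pads) lies 5 mm behind it; z points along the fingers, y is the line along which they close (so a half turn about z gives the same grasp; the last joint's range is limited). The gripper opens to 85 mm and grips with 20 to 120 N. Pads are 22 mm wide; open, the fingers measure 114 mm over their backs; the gripper's body (76 mm by 85 mm) begins 54 mm behind the grasp point. The pads swing forward as they close: fully open they stand 13 mm farther back than shut.
Start: joints at [-1.251, 0.091, 1.231, -0, 1.82, -0.057], TCP at [0.221, -0.558, 0.245] pointing down, gripper open.
Joint ranges: [-2.87, 2.87], [-0.86, 2.18], [0.17, 2.46], [-1.51, 4.65], [0.06, 2.69], [-2.65, 2.65]. Speed limits (rad/s): [2.57, 2.57, 3.01, 3.14, 3.14, 3.14].

## Interface

Orientations are given as a unit quaternion [w, x, y, z].
In Python, from plant import env, eoat, solver, imaging gives the robot as it stands. The module is installed in compiled form; this text tells all that it offers. Calls block until the motion is done:
- env.reach(position, orientation): joint-space move of the TCP to a pose.
- env.line_to(position, attitude=None, velocity=0.15): straight line of the TCP; attitude=None keeps the orientation; velocity is the mean speed in m/s.
- env.move_joints(angles): joint-space move.
- eoat.move_gripper(opening, grasp_force=None): opening from 0.0 (shut) to 1.0 (fully open); grasp_force is the grip in N (None keeps the last); returns when the fingers have stopped.
- env.hold(seconds).
- solver.solve_ik(position, orientation): joint angles nearest the present ones, or None.
- env.observe(): the state.
- imaging.camera(name): name is "scene" or "side" or "wrist"; returns the picture (420x560x3 uint8, blue, green, red); there is no depth.
- imaging.camera_info(name): a dict with "vfov" (degrees; the focal length in pixels is half the picture's height over the tangent of half this angle, whatever the lens; pixels are square), "cx", "cy" (the principal point, pixels), "extrinsics" (4x4, takes a point from camera to world coordinates). Camera axes: x right, y down, z forward; pixel columns grow to the right and rows downward; lengths in m; the calibration is good to about 2 mm. A picture is of the moment at which its call begins: read the wrist's pose just before it. camera_info takes no time and is no camera call; for the wrist camera it gives the pose at the moment of the call.
A pose or a line that the arm cannot do raises env.IKError and nothing moves.
- env.hand_in(): hands the job in; it is judged then, once.
The state is a dict: "t": time; "q": joint angles; "joint_velocities": joint speeds; "tau": joint torques, N m; "eef_pos": TCP position; "tcp_rot": TCP orientation; "wrist_force": force on the tool from outside, world axes, zero at the start; "moment": the same for the moment, N m; "width": opening from 0.0 (shut) to 1.0 (fully open); "grasp_force": force on a finger pad.
Only numpy, scipy, OpenCV 4.12 (cv2) and the standard library are available. Lean on these libraries where they do the work, as an engineer would, in place of code of your own. Each camera call takes 0.05 s, during which the arm holds its last target. There are 200 camera calls.

## Working session

There is one attempt and no reset: what is moved stays moved. The work goes in short steps, each a Python script; the robot and the scene stay as the last script left them, time stands still between calls to the robot, and variables do not carry over. Pictures are saved under pics/ and viewed, at most 10 in all, crops included, and the job is handed in when it is done.

```bash
mkdir -p pics; ls
python3 - <<'E'
from plant import env,eoat,solver,imaging
import cv2,numpy as np
for n in("scene","side"):
    im=imaging.camera(n); cv2.imwrite(f"pics/{n}0.png",im)
    i=imaging.camera_info(n); print(n,i["vfov"],i["cx"],i["cy"],np.round(i["extrinsics"],4).tolist(),[k for k in i])
o=env.observe();print(o)
E
```

```text
pics
scene 48.8287686839503 276.45437588306095 203.83333803965806 [[0.2838, 0.7049, -0.6501, 1.501], [0.9589, -0.204, 0.1973, -0.2601], [0.0065, -0.6793, -0.7338, 1.1067], [0.0, 0.0, 0.0, 1.0]] ['vfov', 'cx', 'cy', 'extrinsics']
side 52.477912711953124 285.98149380227994 204.22294214461664 [[0.9954, -0.0812, 0.051, 0.5855], [-0.0942, -0.7311, 0.6757, -0.7081], [-0.0176, -0.6774, -0.7354, 0.9143], [0.0, 0.0, 0.0, 1.0]] ['vfov', 'cx', 'cy', 'extrinsics']
{'t': 0.1, 'q': array([-1.25074007e+00,  9.17847604e-02,  1.23177619e+00, -6.48168289e-06,
        1.81979753e+00, -5.67128247e-02]), 'joint_velocities': array([-3.15860968e-05, -8.61450984e-04, -2.65304130e-03, -1.65480441e-03,
       -1.51525787e-04,  9.46032447e-05]), 'tau': array([ 3.33049182e-03, -4.60216570e+01, -4.19220114e+01,  3.05072729e-05,
        1.06175602e-02,  2.06662480e-05]), 'eef_pos': array([ 0.22066759, -0.55770028,  0.24425715]), 'tcp_rot': array([-8.74856410e-04,  9.82307813e-01,  1.87271408e-01, -1.19033244e-04]), 'wrist_force': array([0.04879158, 0.00144054, 0.13428447]), 'moment': array([-0.03395861,  0.02237244, -0.01900639]), 'grasp_force': 0.0, 'width': 0.9944377837494496}
```

View pics/scene0.png

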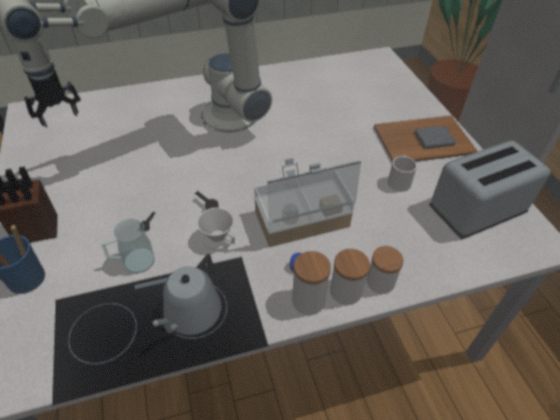

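View pics/side0.png

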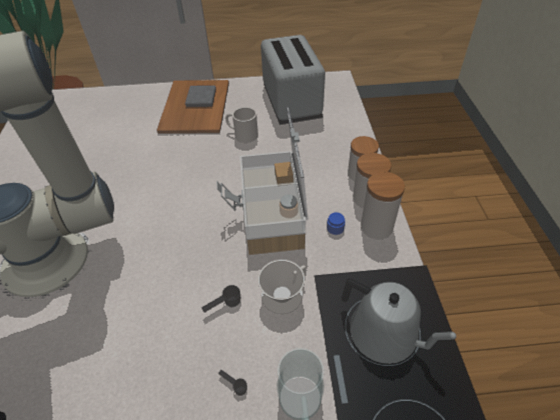

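The side view shows the large scoop at (232,295) with its handle towards (205,308), and the small scoop at (240,387). The bin is around (273,200), with the jar at (289,203) in the near (-y) bay and the carton at (283,172). The latch is on the left face at about (230,195).

```bash
cat > h.py <<'E'
from plant import env,eoat,solver,imaging
import cv2,numpy as np
from scipy.spatial.transform import Rotation as R
def info(n):
    i=imaging.camera_info(n); f=210/np.tan(np.radians(i["vfov"])/2); return f,i["cx"],i["cy"],np.array(i["extrinsics"])
def ray(n,uv,I=None):
    f,cx,cy,T=I or info(n); d=T[:3,:3]@np.array([(uv[0]-cx)/f,(uv[1]-cy)/f,1]); return T[:3,3],d/np.linalg.norm(d)
def onz(n,uv,z,I=None):
    o,d=ray(n,uv,I); return o+d*(z-o[2])/d[2]
def tri(*obs):
    A=np.zeros((3,3));b=np.zeros(3)
    for ob in obs:
        o,d=ray(*ob); M=np.eye(3)-np.outer(d,d); A+=M;b+=M@o
    p=np.linalg.solve(A,b); return p,[round(float(np.linalg.norm(np.cross(p-ray(*ob)[0],ray(*ob)[1])))*1000,1) for ob in obs]
def proj(n,p,I=None):
    f,cx,cy,T=I or info(n); c=T[:3,:3].T@(np.asarray(p)-T[:3,3]); return np.array([f*c[0]/c[2]+cx,f*c[1]/c[2]+cy])
E
python3 - <<'E'
from h import *
s=cv2.imread("pics/side0.png");c=cv2.imread("pics/scene0.png")
a=cv2.resize(s[100:260,200:320],None,fx=3.5,fy=3.5,interpolation=cv2.INTER_CUBIC)
b=cv2.resize(c[140:250,240:370],(378,320),interpolation=cv2.INTER_CUBIC)
b2=cv2.resize(s[270:405,195:295],None,fx=1.75,fy=1.75,interpolation=cv2.INTER_CUBIC)
out=np.zeros((560,800,3),np.uint8);out[:,:420]=a;out[:320,422:]=b;out[322:322+b2.shape[0],422:422+b2.shape[1]]=b2
cv2.imwrite("pics/crop1.png",out)
print(onz("side",(232,295),.033),onz("side",(205,308),.033),onz("side",(240,387),.02))
print(onz("side",(247,251),0),onz("side",(304,249),0),)
print("blk")
for n,im in(("side",s),("scene",c)):
    m=(im.max(2)<60).astype(np.uint8)
    k,l,st,ce=cv2.connectedComponentsWithStats(m)
    for j in range(1,k):
        if 60<st[j,4]<1500: print(n,st[j],ce[j].round(1))
E
```

```text
[ 0.49262124 -0.17383112  0.033     ] [ 0.43023587 -0.2015268   0.033     ] [ 0.50575248 -0.38297092  0.02      ]
[ 0.53001524 -0.02460132  0.        ] [ 6.81212353e-01 -3.42939823e-02  1.11022302e-16]
blk
side [ 45   0  18  56 339] [55.1 27.5]
side [291  38  22  28 207] [301.3  52. ]
side [272  41  20  28 214] [281.5  54.8]
side [292 114  30   8  98] [306.8 117.7]
side [ 57 183  38  18  88] [ 78.6 195. ]
side [106 186   8  32  99] [109.8 203.9]
side [  9 236  52  29 166] [ 41. 254.]
side [223 286  17  20 247] [231.5 295.2]
side [390 293   9  11  78] [393.8 298. ]
side [234 379  12  16 114] [239.7 385.7]
side [375 401  68  19 900] [407.3 411.8]
scene [229   0  29  20 451] [242.4   7.8]
scene [476   0  25  28 136] [485.6  13.5]
scene [  6   9  35  31 695] [23.5 25.5]
scene [224  18  29   8  81] [237.7  22.2]
scene [21 52 10  9 67] [25.4 55.9]
scene [  25   65   54   60 1254] [48.  92.1]
scene [463 148  54  21 311] [489.4 157.8]
scene [480 162  54  23 350] [505.9 172.7]
scene [  0 168  33  38 804] [ 15.4 187.7]
scene [431 204  37  34 107] [448.1 222.1]
scene [185 374  30  46 177] [193.8 394.3]
```

View pics/crop1.png

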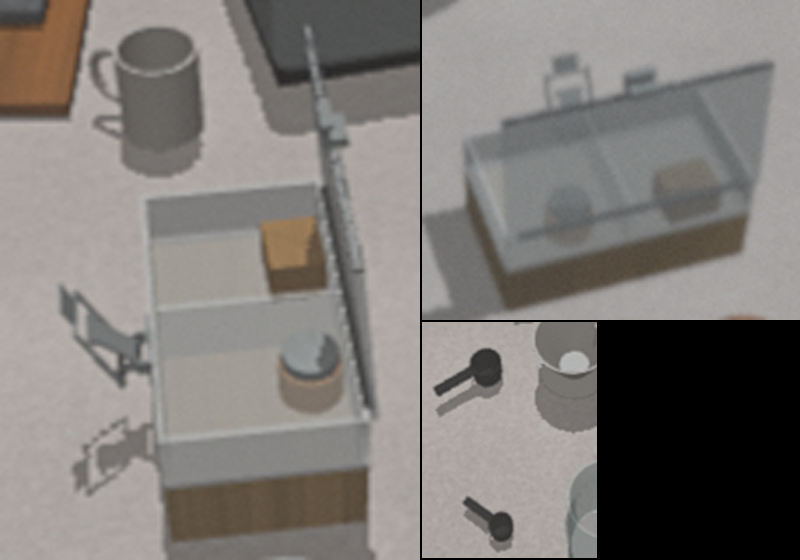

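The crop shows the bin's rim corners, the open latch (tab upper left, lever and loop) on the -x face, the jar in the near (-y) bay and the flap upright at the back. I'll turn those corners into a bin pose.

```bash
cat >> h.py <<'E'
def fitbin(P,Q):  # bin-frame xy -> world xy, yaw + shift
    P=np.array(P);Q=np.array(Q);p=P-P.mean(0);q=Q-Q.mean(0)
    yaw=np.arctan2((p[:,0]*q[:,1]-p[:,1]*q[:,0]).sum(),(p*q).sum()); c,s=np.cos(yaw),np.sin(yaw)
    M=np.array([[c,-s],[s,c]]); t=Q.mean(0)-M@P.mean(0); return yaw,t,np.linalg.norm((M@P.T).T+t-Q,axis=1)
E
python3 - <<'E'
from h import *
f=lambda a,b:(200+a/3.5,100+b/3.5)
S={"FR":f(160,440),"FL":f(147,200),"BL":f(323,186),"BR":f(370,420)}
g=lambda a,b:(240+a*130/378,140+b*110/320)
C={"FL":(240+(467-422)*130/378,140+142*110/320)}
B={"FR":(-.075,-.1325),"FL":(-.075,.1325),"BL":(.075,.1325),"BR":(.075,-.1325)}
ks=["FR","FL","BL"]
Q=[onz("side",S[k],.117)[:2] for k in ks]; print(np.round(Q,4))
print("rim",fitbin([B[k] for k in ks],Q))
Q=[onz("side",f(172,540),0)[:2],onz("side",f(367,523),0)[:2]]
print("base",np.round(Q,4),fitbin([B["FR"],B["BR"]],Q))
print("jar lid",onz("side",f(309,355),.113))
print("carton top",onz("side",f(290,240),.105))
# scoop: dark masks
for n in("side","scene"):
    im=cv2.imread(f"pics/{n}0.png")
    x0,y0,x1,y1=(195,275,250,320) if n=="side" else (190,185,222,212)
    m=(im.max(2)<75)[y0:y1,x0:x1].astype(np.uint8)
    k,l,st,ce=cv2.connectedComponentsWithStats(m); j=1+np.argmax(st[1:,4])
    ys,xs=np.where(l==j); pts=np.c_[xs+x0,ys+y0].astype(float)
    mu=pts.mean(0);w,v=np.linalg.eigh(np.cov((pts-mu).T));t=(pts-mu)@v[:,1]
    e=[mu+v[:,1]*t.min(),mu+v[:,1]*t.max()]
    print(n,len(pts),mu.round(1),np.round(e,1).tolist(),[onz(n,q,.033).round(4) for q in e])
E
```

```text
[[ 0.5365 -0.0355]
 [ 0.5336  0.2194]
 [ 0.6774  0.2203]]
rim (np.float64(0.010690304734307378), array([0.60796705, 0.09087499]), array([0.00725602, 0.00375483, 0.00566508]))
base [[ 0.5353 -0.0359]
 [ 0.6833 -0.0359]] (np.float64(-2.075311312693856e-05), array([0.60930369, 0.09656313]), array([0.00099995, 0.00099995]))
jar lid [0.64782927 0.0373499  0.113     ]
carton top [0.64566285 0.17168561 0.105     ]
side 409 [226.1 297.9] [[239.3, 291.6], [202.6, 309.1]] [array([ 0.5099, -0.1664,  0.033 ]), array([ 0.4247, -0.2037,  0.033 ])]
scene 98 [208.7 201.8] [[215.7, 206.5], [196.5, 193.8]] [array([ 0.5076, -0.158 ,  0.033 ]), array([ 0.4359, -0.2064,  0.033 ])]
```

```bash
cat >> h.py <<'E'
def down(yaw,tilt=0.):
    # tool y axis at world angle yaw+90deg in-plane; tool z down, tilted toward +x' by tilt
    x=np.array([np.cos(yaw),np.sin(yaw),0]);u=np.array([0,0,1.])
    z=np.sin(tilt)*x-np.cos(tilt)*u; xt=np.cos(tilt)*x+np.sin(tilt)*u; y=np.cross(z,xt)
    q=R.from_matrix(np.c_[xt,y,z]).as_quat(); return q[[3,0,1,2]]
E
python3 - <<'E'
from h import *
for y in(0,np.pi,.42,.42+np.pi): 
    print(y,[None if (s:=solver.solve_ik(p,down(y))) is None else s.round(2) for p in([.48,-.18,.25],[.5,.09,.3],[.72,.02,.28])])
E
```

```text
0 [array([-0.43, -0.14,  1.45, -0.  ,  1.83,  1.15]), array([ 0.11, -0.14,  1.36, -0.  ,  1.92,  1.68]), array([-0.02,  0.46,  0.74, -0.  ,  1.95,  1.55])]
3.141592653589793 [array([-0.43, -0.14,  1.45, -0.  ,  1.83, -2.  ]), array([ 0.11, -0.14,  1.36, -0.  ,  1.92, -1.46]), array([-0.02,  0.46,  0.74, -0.  ,  1.95, -1.59])]
0.42 [array([-0.43, -0.14,  1.45, -0.  ,  1.83,  0.73]), array([ 0.11, -0.14,  1.36, -0.  ,  1.92,  1.26]), array([-0.02,  0.46,  0.74, -0.  ,  1.95,  1.13])]
3.561592653589793 [array([-0.43, -0.14,  1.45, -0.  ,  1.83, -2.42]), array([ 0.11, -0.14,  1.36, -0.  ,  1.92, -1.88]), array([-0.02,  0.46,  0.74, -0.  ,  1.95, -2.01])]
```

Run:
```python
from h import *
import pickle
def snap(p,y,n):
    env.reach(p,down(y)); I=info("wrist"); im=imaging.camera("wrist"); cv2.imwrite(f"pics/{n}.png",im); pickle.dump(I,open(f"pics/{n}.pkl","wb")); print(n,np.round(I[3],3).tolist(),round(I[0],1))
    return im
a=snap([.48,-.18,.25],.42,"w1"); print(env.observe()["t"])
b=snap([.5,.07,.33],0,"w2"); print(env.observe()["t"])
out=np.hstack([cv2.resize(a,(400,300)),cv2.resize(b,(400,300))]);cv2.imwrite("pics/w12.png",out)
```

```text
w1 [[0.407, -0.873, -0.269, 0.549], [-0.914, -0.389, -0.119, -0.151], [-0.001, 0.294, -0.956, 0.378], [0.0, 0.0, 0.0, 1.0]] 310.6
1.825
w2 [[-0.0, -0.956, -0.295, 0.576], [-1.0, 0.0, 0.001, 0.068], [-0.001, 0.295, -0.956, 0.457], [0.0, 0.0, 0.0, 1.0]] 310.6
2.9
```

View pics/w12.png

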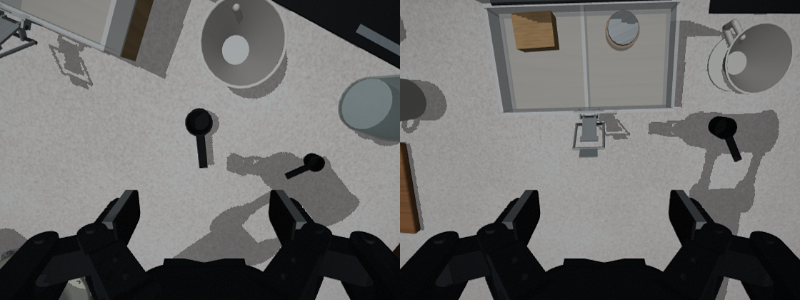

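The wrist views show the large scoop at about (200,122)/400-scale with its handle downward. The bin is seen from above, with the jar in the right (-y) bay and the latch at (588,130).

Run:
```python
from h import *
import pickle
I=pickle.load(open("pics/w1.pkl","rb"));im=cv2.imread("pics/w1.png")
m=(im.max(2)<45).astype(np.uint8); m[:140]=0;m[250:]=0;m[:,:240]=0;m[:,310:]=0
k,l,st,ce=cv2.connectedComponentsWithStats(m);j=1+np.argmax(st[1:,4]);m=(l==j).astype(np.uint8);print(st[j])
cup=cv2.morphologyEx(m,cv2.MORPH_OPEN,cv2.getStructuringElement(cv2.MORPH_ELLIPSE,(21,21)))
c,r=cv2.minEnclosingCircle(cv2.findNonZero(cup)); print(c,r)
h=cv2.morphologyEx(m&(1-cv2.dilate(cup,np.ones((3,3)))),cv2.MORPH_OPEN,np.ones((4,4)))
ys,xs=np.where(h>0);e=(xs[ys>=ys.max()-1].mean(),ys.max()+.5); mid=(xs.mean(),ys.mean())
C=onz("wrist",c,.032,I);E=onz("wrist",e,.033,I);M=onz("wrist",mid,.033,I)
print("rim",C,"end",E,"len",np.linalg.norm(E-C),"mid",M,"yaw",np.arctan2(*(C-E)[1::-1]),np.arctan2(*(C-M)[1::-1]),"r",np.linalg.norm(onz("wrist",(c[0]+r,c[1]),.033,I)-onz("wrist",c,.033,I)))
w=cv2.imread("pics/w2.png"); 
cv2.imwrite("pics/crop2.png",cv2.resize(w[0:230,110:410],None,fx=2.6,fy=2.6,interpolation=cv2.INTER_CUBIC))
```

```text
[ 260  152   38   83 1629]
(278.5, 171.44871520996094) 19.608840942382812
rim [ 0.49061767 -0.16809909  0.032     ] end [ 0.4234272  -0.20550592  0.033     ] len 0.07690793438113754 mid [ 0.44749222 -0.19333768  0.033     ] yaw 0.5079941604963616 0.5294933084646566 r 0.021922924853575807
```

View pics/crop2.png

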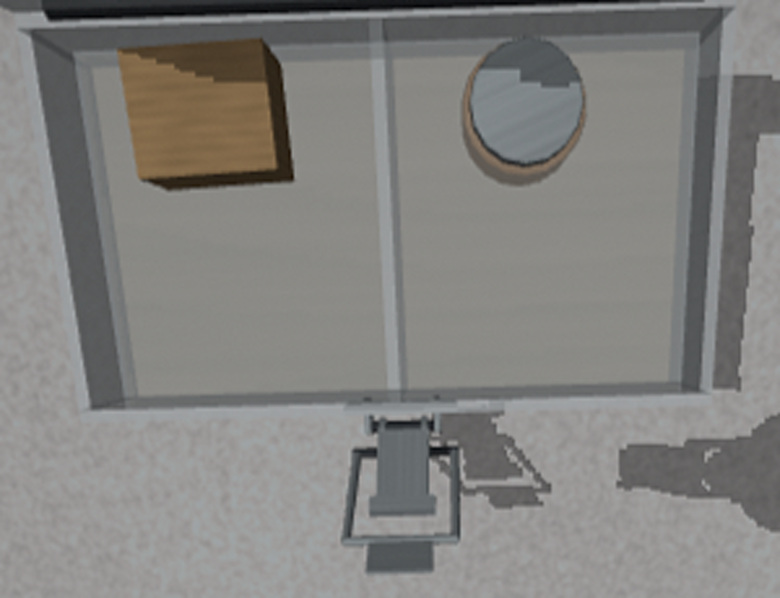

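The crop shows outer rim corners at FL(90,408), FR(713,391), BL(28,30) and BR(735,8). The lever tip is at (403,505), the loop bar at (402,541) and the tab end at (400,572). The jar lid is at (527,103).

Run:
```python
from h import *
import pickle
I=pickle.load(open("pics/w2.pkl","rb"))
g=lambda a,b:(110+(a+.5)/2.6-.5,(b+.5)/2.6-.5)
X={"FL":(90,408),"FR":(713,391),"BL":(28,30),"BR":(735,8),"D":(393,403)}
B={"FR":(-.075,-.1325),"FL":(-.075,.1325),"BL":(.075,.1325),"BR":(.075,-.1325),"D":(-.075,0)}
Q={k:onz("wrist",g(*v),.117,I)[:2] for k,v in X.items()};print({k:v.round(4) for k,v in Q.items()})
yaw,t,res=fitbin([B[k] for k in X],[Q[k] for k in X]);print(yaw,t,res)
c,s=np.cos(yaw),np.sin(yaw)
def inb(p):d=p[:2]-t;return np.round([c*d[0]+s*d[1],-s*d[0]+c*d[1],p[2]],4)
for n,uv,z in(("jar",(527,103),.113),("tip top",(403,505),.1035),("bar",(402,541),.1205),("tabend",(400,572),.139),("cartFL",(140,181),.105),("cartFR",(275,170),.105)): print(n,inb(onz("wrist",g(*uv),z,I)))
```

```text
{'FL': array([0.5327, 0.2221]), 'FR': array([ 0.5396, -0.038 ]), 'BL': array([0.6709, 0.2264]), 'BR': array([ 0.6778, -0.0332]), 'D': array([0.5347, 0.0952])}
0.02615037414916265 [0.60613669 0.09486857] [0.00596648 0.00523304 0.00736908 0.00721795 0.00423773]
jar [ 0.0401 -0.0542  0.113 ]
tip top [-0.1186  0.0011  0.1035]
bar [-0.1305  0.001   0.1205]
tabend [-0.1385  0.0009  0.139 ]
cartFL [0.0179 0.1001 0.105 ]
cartFR [0.0205 0.0456 0.105 ]
```

Residuals of 5–7 mm that grow away from the image centre point to barrel distortion. I'll fit one k1 along with the pose.

```bash
cat >> h.py <<'E'
def und(uv,k1,I):
    f,cx,cy,_=I; K=np.array([[f,0,cx],[0,f,cy],[0,0,1.]])
    return cv2.undistortPoints(np.array([[uv]],float),K,np.array([k1,0,0,0.]),P=K)[0,0]
E
python3 - <<'E'
from h import *
import pickle
from scipy.optimize import least_squares,minimize_scalar
I=pickle.load(open("pics/w2.pkl","rb"))
g=lambda a,b:(110+(a+.5)/2.6-.5,(b+.5)/2.6-.5)
X={"FL":(90,408),"FR":(713,391),"BL":(28,30),"BR":(735,8),"D":(393,403)}
B={"FR":(-.075,-.1325),"FL":(-.075,.1325),"BL":(.075,.1325),"BR":(.075,-.1325),"D":(-.075,0)}
def fit(k,n,X,I):
    return fitbin([B[j] for j in X],[onz(n,und(v,k,I),.117,I)[:2] for j,v in X.items()])
Xw={k:g(*v) for k,v in X.items()}
f=lambda a,b:(200+a/3.5,100+b/3.5)
Xs={"FR":f(160,440),"FL":f(147,200),"BL":f(323,186)}
for n,XX,II in(("wrist",Xw,I),("side",Xs,info("side"))):
    o=minimize_scalar(lambda k:(fit(k,n,XX,II)[2]**2).sum(),bounds=(-.4,.2),method="bounded");print(n,o.x,fit(o.x,n,XX,II))
    if n=="wrist": k=o.x;yaw,t,_=fit(k,n,XX,II)
c,s=np.cos(yaw),np.sin(yaw)
def inb(p):d=p[:2]-t;return np.round([c*d[0]+s*d[1],-s*d[0]+c*d[1],p[2]],4)
for n,uv,z in(("jar",(527,103),.113),("tip top",(403,505),.1035),("bar",(402,541),.1205),("tabend",(400,572),.139),("cartFL",(140,181),.105),("cartFR",(275,170),.105)): print(n,inb(onz("wrist",und(g(*uv),k,I),z,I)))
J=pickle.load(open("pics/w1.pkl","rb"))
print(onz("wrist",und((278.5,171.45),k,J),.032,J))
a,b=[onz("wrist",und(q,k,J),.033,J) for q in((278.5,171.45),proj("wrist",[.42343,-.20551,.033],J))];print(np.linalg.norm(a-b),np.arctan2(*(a-b)[1::-1]),b)
E
```

```text
wrist -0.06853466272443559 (np.float64(0.024733128023355748), array([0.60987784, 0.09589746]), array([0.00281584, 0.00217621, 0.00376198, 0.00359573, 0.00121923]))
side -0.399994213074593 (np.float64(0.011236585171601601), array([0.60754239, 0.09191855]), array([0.006011  , 0.00253559, 0.00497865]))
jar [ 0.0398 -0.0557  0.113 ]
tip top [-0.1224 -0.      0.1035]
bar [-1.343e-01 -1.000e-04  1.205e-01]
tabend [-0.1423 -0.0002  0.139 ]
cartFL [0.0177 0.1021 0.105 ]
cartFR [0.0194 0.0459 0.105 ]
[ 0.49066016 -0.16807038  0.032     ]
0.0771349504373037 0.5075821562680276 [ 0.42341778 -0.20551489  0.033     ]
```

```bash
cat >> h.py <<'E'
T0=np.array([.608,.0955]);YAW=.025
def wb(x,y,z,t=None): # bin -> world
    t=T0 if t is None else t; c,s=np.cos(YAW),np.sin(YAW); return np.array([t[0]+c*x-s*y,t[1]+s*x+c*y,z])
E
python3 - <<'E'
from h import *
C=np.array([.4906,-.1681]);y=.515;d=np.array([np.cos(y),np.sin(y)]);p=C-.037*d
eoat.move_gripper(.5,40)
env.reach([*p,.10],down(y)); env.line_to([*p,.0255],velocity=.1)
print(env.observe()["wrist_force"])
eoat.move_gripper(0.,40)
o=env.observe();print("w",o["width"],o["grasp_force"],o["wrist_force"])
env.line_to([*p,.2],velocity=.2); o=env.observe();print(o["width"],o["grasp_force"],o["t"])
I=info("wrist");cv2.imwrite("pics/w3.png",imaging.camera("wrist"))
E
```

```text
[ 0.30616013 -0.82811049  0.55176801]
w 0.1491780937319111 38.89679253101349 [-1.20116113 -0.81912585  3.64530597]
0.15157742704516677 38.83392870426178 6.9833
```

View pics/w3.png

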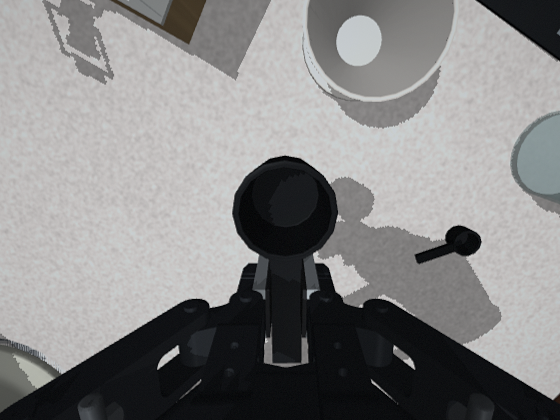

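The scoop is held by its handle: the cup rim is at (285,208), centred and level. Now I'll place it.

Run:
```python
from h import *
q=down(YAW+np.pi/2)
env.reach(wb(-.030,-.079,.2),q)
env.line_to(wb(-.030,-.079,.12),velocity=.15)
for z in(.103,.099,.097,.0955,.0945,.0935):
    env.line_to(wb(-.030,-.079,z),velocity=.04); f=env.observe()["wrist_force"]; print(z,f.round(2))
    if f[2]>2.5: break
eoat.move_gripper(.32)
env.hold(.1); o=env.observe();print(o["width"],o["wrist_force"].round(2))
env.line_to(wb(-.030,-.079,.25),velocity=.2)
env.reach(wb(-.10,0,.30),down(YAW)); eoat.move_gripper(0.)
import pickle
I=info("wrist");cv2.imwrite("pics/w4.png",imaging.camera("wrist"));pickle.dump(I,open("pics/w4.pkl","wb"));print(env.observe()["t"],I[3].round(3)[:3,3])
```

```text
0.103 [-0.89 -0.03  0.29]
0.099 [ 0.03 -0.08 -1.36]
0.097 [ 0.82 -0.35 -0.77]
0.0955 [-0.11  1.54 -0.3 ]
0.0945 [-0.96 -2.22  6.56]
0.3193141627735322 [ 0.32 -0.57 -0.1 ]
13.4833 [0.583 0.094 0.428]
```

View pics/w4.png

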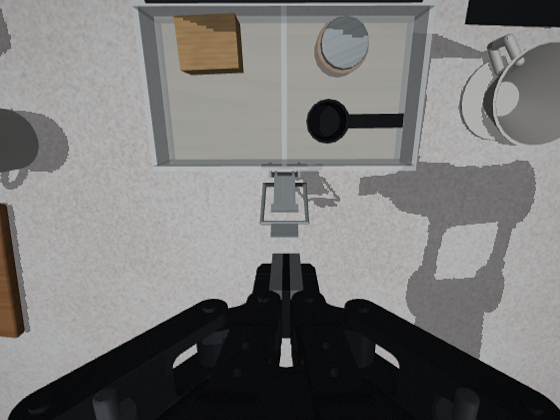

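The scoop stands in the jar's bay at (328,121). The latch is in line: lever tip (286,211), bar (285,222), tab end (285,237). I'll refine those positions, then close the flap.

```bash
cat >> h.py <<'E'
def inb(p):
    c,s=np.cos(YAW),np.sin(YAW);d=p[:2]-T0;return np.round([c*d[0]+s*d[1],-s*d[0]+c*d[1],p[2]],4)
E
python3 - <<'E'
from h import *
import pickle
I=pickle.load(open("pics/w4.pkl","rb"))
for n,uv,z in(("tip",(286,211.5),.1035),("bar",(285,222),.1205),("tabend",(285,237),.139),("front",(284,168),.117),("tabL",(270.5,237),.139),("tabR",(299,237),.139),("FL",(154.5,168),.117),("FR",(417,170),.117),("scoop",(328,121),.102)):
    print(n,inb(onz("wrist",und(uv,-.0685,I),z,I)))
# flap top far corner
o,d=ray("side",und((287.7,108),-.0685,info("side")));c,s=np.cos(YAW),np.sin(YAW)
nv=np.array([-s,c]);k=(nv@(wb(0,.1325,0)[:2]-o[:2]))/(nv@d[:2]);print("flapcorner",inb(o+k*d))
for p in [(380,237),(372,212),(360,185)]: print("can",onz("side",p,0).round(3))
for x,z in((.13,.33),(.13,.26),(-.06,.14)): print(solver.solve_ik(wb(x,-.045,z),down(YAW)))
E
```

```text
tip [-0.1249 -0.0012  0.1035]
bar [-1.312e-01 -1.000e-04  1.205e-01]
tabend [-0.1406 -0.0002  0.139 ]
front [-0.075   0.0008  0.117 ]
tabL [-0.1407  0.0143  0.139 ]
tabR [-0.1406 -0.0142  0.139 ]
FL [-0.0744  0.1328  0.117 ]
FR [-0.0764 -0.1347  0.117 ]
scoop [-0.0293 -0.0438  0.102 ]
flapcorner [0.0626 0.1325 0.2656]
can [ 0.891 -0.016  0.   ]
can [0.89  0.075 0.   ]
can [0.879 0.186 0.   ]
[ 2.67180416e-02  5.85211738e-01  4.74042466e-01 -4.44089210e-16
  2.08233845e+00  1.57251437e+00]
[ 2.67180416e-02  5.14128510e-01  6.98441184e-01 -4.44089210e-16
  1.92902296e+00  1.57251437e+00]
[ 2.73112583e-02 -3.50824920e-02  1.54523087e+00 -4.44089210e-16
  1.63144427e+00  1.57310759e+00]
```

Run:
```python
from h import *
q=down(YAW);Y=-.045
env.reach(wb(.03,Y,.36),q); env.reach(wb(.135,Y,.34),q)
def P(th,r=.132,extra=0): 
    off=.007+.011*np.sin(th)+extra
    return wb(.075-r*np.cos(th)+off*np.sin(th),Y,.117+r*np.sin(th)+off*np.cos(th)+.014)
p=P(1.62,extra=.012); env.line_to([*wb(.130,Y,0)[:2],p[2]],velocity=.2)
env.line_to(p,velocity=.1)
for th in np.r_[np.arange(1.5,.14,-.13),.1,.06,.03]:
    env.line_to(P(th),velocity=.12); print(round(th,2),env.observe()["wrist_force"].round(1))
for e in(0,-.0015,-.003,-.0045,-.006):
    env.line_to(P(0,extra=e),velocity=.03); o=env.observe();print(e,o["wrist_force"].round(1),(o["eef_pos"][2]-.014).round(4))
    if o["wrist_force"][2]>9: break
env.line_to(env.observe()["eef_pos"]+[0,0,.03],velocity=.15)
env.reach(wb(-.06,-.03,.33),q);print(env.observe()["t"])
cv2.imwrite("pics/s5.png",imaging.camera("side"))
a=imaging.camera("side")
env.reach(wb(-.20,0,.24),q)
b=imaging.camera("wrist")
cv2.imwrite("pics/m5.png",np.hstack([cv2.resize(a[100:260,190:330],(420,480)),cv2.resize(b[0:250,120:440],(380,297)).copy() if 0 else cv2.copyMakeBorder(cv2.resize(b[0:250,110:450],(380,280)),0,200,0,0,cv2.BORDER_CONSTANT)]))
```

```text
1.5 [-0.2  0.1 -0.5]
1.37 [1.6 0.4 0.1]
1.24 [0.2 0.6 0.6]
1.11 [ 0.1 -0.1  0.1]
0.98 [-0.8  0.   0.1]
0.85 [-0.9 -0.3  0.7]
0.72 [-0.3 -0.2  0.6]
0.59 [ 0.1 -0.6 -0. ]
0.46 [ 0.6 -0.2  0.2]
0.33 [0.5 0.4 0. ]
0.2 [-0.3  0.   0.2]
0.1 [-0.2  0.  -0.4]
0.06 [-0.3  0.3  0.6]
0.03 [0.  0.8 0.2]
0 [-0.4  0.2 -0.5] 0.1236
-0.0015 [-0.6  0.5  2.9] 0.123
-0.003 [-4.4  0.7  9.1] 0.1228
21.525
```

View pics/m5.png

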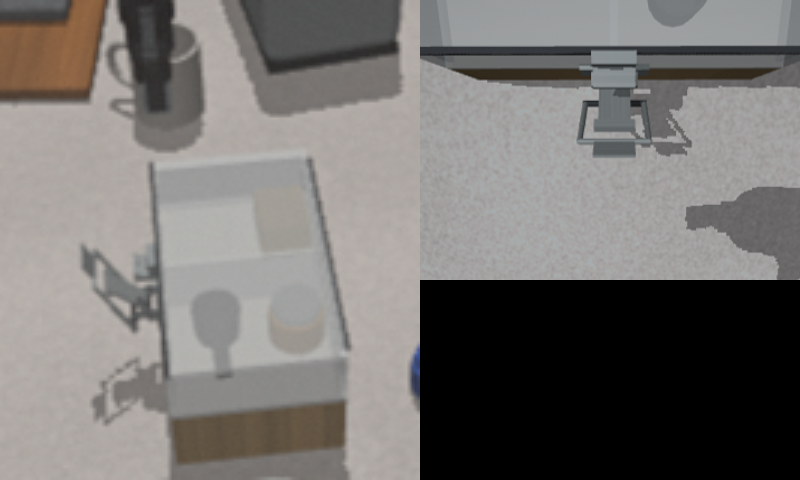

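The flap is shut: its outer face was pressed to z=0.123, and it lies flat in the side view. The loop is still out, with its tab near (613,150). Next I'll push the tab in along its arc.

Run:
```python
from h import *
q=down(YAW)
def P(a):
    a=np.radians(a); face=-.101-(.084 if a>0 else .072)*np.sin(a); return wb(face-.013+.001,0,.063+.072*np.cos(a)+.014)
p=P(34); env.line_to([p[0]-.01,p[1],p[2]+.03],velocity=.25); env.line_to(p-[.01,0,0],velocity=.15)
for a in(26,20,14,8,3,-2,-6,-9):
    env.line_to(P(a),velocity=.06); print(a,env.observe()["wrist_force"].round(2))
env.hold(.2)
env.line_to(env.observe()["eef_pos"]+[-.05,0,.005],velocity=.15)
env.reach(wb(-.20,0,.24),q)
b=imaging.camera("wrist");a=imaging.camera("side");print(env.observe()["t"])
cv2.imwrite("pics/m6.png",np.hstack([cv2.resize(a[150:230,200:280],(400,400),interpolation=cv2.INTER_CUBIC),cv2.resize(b[0:180,200:380],(400,400))]))
```

```text
26 [ 0.11 -0.38  0.18]
20 [-0.02  0.64 -0.28]
14 [0.32 0.12 0.37]
8 [0.48 0.46 0.39]
3 [-1.62 -0.99 -0.23]
-2 [-0.14 -0.3   0.64]
-6 [ 1.12  0.75 -0.11]
-9 [ 0.61 -0.25 -0.2 ]
26.8917
```

View pics/m6.png

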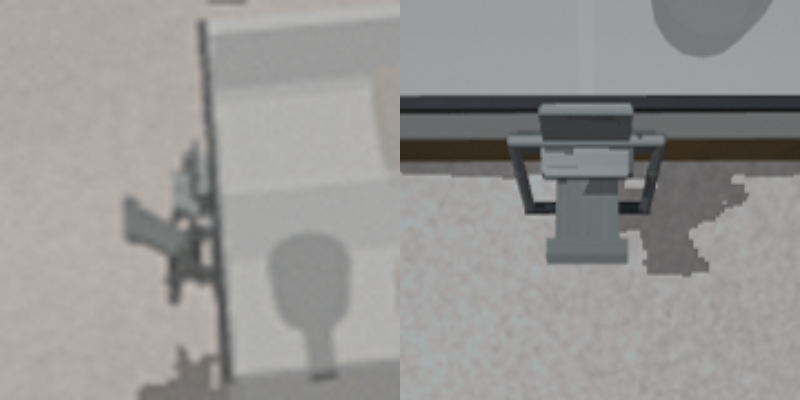

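The loop has fallen in over the groove against the upstand, with the bar near (585,140), and the lever is still open with its tip at (587,250). Now I'll snap the lever down with the tool tilted 45°.

Run:
```python
from h import *
q=down(YAW,np.pi/4);k=2**-.5
def P(deg,r,off,back=0):
    a=np.radians(deg); x=-.087-r*np.cos(a)+off*np.sin(a); z=.071+r*np.sin(a)+off*np.cos(a)
    return wb(x-.0021-back*k,0,z+.0177+back*k)
path=[(45,.044,.006),(38,.044,.002),(28,.043,.002),(18,.042,.002),(8,.041,.002),(-2,.040,.002),(-12,.040,.002),(-20,.040,.002),(-28,.040,.002),(-34,.040,.003)]
assert all(solver.solve_ik(P(*p),q) is not None for p in path)
env.reach(P(*path[0],back=.06),q); env.line_to(P(*path[0]),velocity=.1); print("in",env.observe()["wrist_force"].round(1))
for p in path[1:]:
    env.line_to(P(*p),velocity=.05); f=env.observe()["wrist_force"];print(p[0],f.round(1))
    if np.linalg.norm(f)>25: print("ABORT");break
env.hold(.3)
env.line_to(env.observe()["eef_pos"]+[-.06,0,.06],velocity=.15)
env.reach(wb(-.22,0,.26),down(YAW))
b=imaging.camera("wrist");a=imaging.camera("side");print(env.observe()["t"])
cv2.imwrite("pics/m7.png",np.hstack([cv2.resize(a[150:230,200:280],(400,400),interpolation=cv2.INTER_CUBIC),cv2.resize(b[0:180,200:380],(400,400))]))
```

```text
Traceback (most recent call last):
AssertionError
```

Run:
```python
from h import *
for t in(0,15,25,35,45):
  for fl in(0,1):
    q=down(YAW+np.pi*fl,np.radians(t)*(1-2*fl))
    print(t,fl,["-" if (s:=solver.solve_ik(wb(x,0,z),q)) is None else s.round(2).tolist() for x,z in((-.16,.16),(-.116,.121),(-.13,.08),(-.12,.065))])
```

```text
0 0 [[0.13, -0.3, 1.75, -0.0, 1.7, 1.67], [0.12, -0.17, 1.7, -0.0, 1.61, 1.66], [0.12, -0.19, 1.79, -0.0, 1.54, 1.67], [0.12, -0.15, 1.79, -0.0, 1.5, 1.66]]
0 1 [[0.13, -0.3, 1.75, -0.0, 1.7, -1.47], [0.12, -0.17, 1.7, -0.0, 1.61, -1.48], [0.12, -0.19, 1.79, -0.0, 1.54, -1.48], [0.12, -0.15, 1.79, -0.0, 1.5, -1.48]]
15 0 [[0.15, -0.55, 1.95, -0.03, 1.48, 1.69], [0.14, -0.41, 1.92, -0.03, 1.37, 1.68], [0.14, -0.43, 2.01, -0.03, 1.3, 1.69], [0.14, -0.39, 2.0, -0.03, 1.27, 1.69]]
15 1 [[0.15, -0.55, 1.95, -0.03, 1.48, -1.45], [0.14, -0.41, 1.92, -0.03, 1.37, -1.46], [0.14, -0.43, 2.01, -0.03, 1.3, -1.45], [0.14, -0.39, 2.0, -0.03, 1.27, -1.45]]
25 0 [[0.17, -0.72, 2.09, -0.06, 1.34, 1.72], [0.15, -0.57, 2.06, -0.06, 1.21, 1.71], [0.16, -0.6, 2.16, -0.06, 1.15, 1.72], [0.15, -0.55, 2.15, -0.06, 1.11, 1.72]]
25 1 [[0.17, -0.72, 2.09, -0.06, 1.34, -1.42], [0.15, -0.57, 2.06, -0.06, 1.21, -1.43], [0.16, -0.6, 2.16, -0.06, 1.15, -1.42], [0.15, -0.55, 2.15, -0.06, 1.11, -1.43]]
35 0 ['-', [0.17, -0.73, 2.21, -0.1, 1.06, 1.74], [0.18, -0.77, 2.31, -0.11, 1.0, 1.76], [0.18, -0.72, 2.3, -0.11, 0.95, 1.76]]
35 1 ['-', [0.17, -0.73, 2.21, -0.1, 1.06, -1.4], [0.18, -0.77, 2.31, -0.11, 1.0, -1.39], [0.18, -0.72, 2.3, -0.11, 0.95, -1.39]]
45 0 ['-', '-', '-', '-']
45 1 ['-', '-', '-', '-']
```

Run:
```python
from h import *
t=np.radians(32);q=down(YAW,t);S,C=np.sin(t),np.cos(t)
def P(deg,r,off,up=0):
    a=np.radians(deg); x=-.087-r*np.cos(a)+off*np.sin(a); z=.071+r*np.sin(a)+off*np.cos(a)
    return wb(x+.011*C-.014*S,0,z+.011*S+.014*C+up)
path=[(45,.046,.004),(38,.045,.002),(28,.044,.002),(18,.043,.002),(8,.042,.002),(-2,.041,.002),(-12,.040,.002),(-20,.040,.002),(-28,.040,.002),(-34,.040,.003)]
assert all(solver.solve_ik(P(*p),q) is not None for p in path)
env.reach(P(*path[0],up=.05),q); env.line_to(P(*path[0]),velocity=.08); print("in",env.observe()["wrist_force"].round(1))
for p in path[1:]:
    env.line_to(P(*p),velocity=.05); f=env.observe()["wrist_force"];print(p[0],f.round(1))
    if np.linalg.norm(f)>25: print("ABORT");break
env.hold(.3)
env.line_to(env.observe()["eef_pos"]+[-.02,0,.05],velocity=.15)
env.reach(wb(-.20,0,.24),down(YAW))
b=imaging.camera("wrist");a=imaging.camera("side");print(env.observe()["t"])
cv2.imwrite("pics/m7.png",np.hstack([cv2.resize(a[150:230,200:280],(400,400),interpolation=cv2.INTER_CUBIC),cv2.resize(b[0:180,200:380],(400,400))]))
```

```text
in [-0.2  0.6  0.1]
38 [-0.6 -0.9  0.1]
28 [-0.3 -0.5 -0.2]
18 [0.7 0.9 0.6]
8 [-1.1 -0.1  0.4]
-2 [-0.6  0.6  0.3]
-12 [-0.4 -0.5  0.6]
-20 [ 0.6  0.5 -0.7]
-28 [-0.1 -0.3 -0.1]
-34 [0.3 0.1 0. ]
32.5333
```

View pics/m7.png

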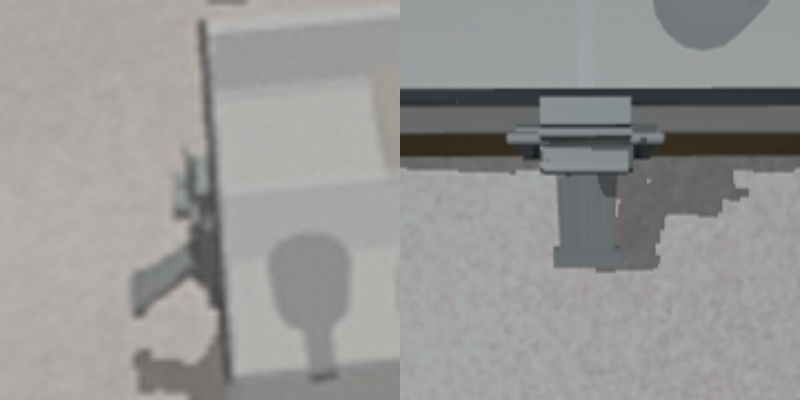

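The lever now points down and out, with its tip at about (138,305) in the side crop. The bar lies across the keeper at (585,135). I'll check the tip against the predicted shut position.

Run:
```python
from h import *
for th in(1.0,1.2,1.48):
    e=np.pi/4-th; p=wb(-.087-.046*np.cos(e),0,.071+.046*np.sin(e)); u=proj("side",p); v=proj("wrist",p)
    print(th,((u-[200,150])*5).round(),((v-[200,0])*400/180+[400,0]).round())
for z in(.119,.121,.125): print(((proj("wrist",wb(-.087,0,z))-[200,0])*400/180+[400,0]).round())
```

```text
1.0 [120. 274.] [588. 272.]
1.2 [127. 285.] [588. 265.]
1.48 [142. 297.] [588. 249.]
[587. 132.]
[587. 131.]
[587. 129.]
```

Run:
```python
from h import *
env.hold(.2); print(env.hand_in(), env.observe()["t"])
```

```text
the job is handed in; nothing more can be done
the job is handed in; nothing more can be done
```

The larger scoop stands upright in the jar's bay, the flap is shut and the latch is hooked with its lever snapped down; I handed the job in at about 33 s, and it returned no verdict.

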